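# Test the switch box, then load and set up the drilling jig

### The job

Get the little bench drill ready for its next batch. First, with the bench still as it is, press the test button on the grey switch box so that its lever drops and the drill is dead. Then, with the lever left down, lay every wooden blank flat on the floor of the drilling jig's tray and slide the jig along the bench, without lifting it, until its ring mark sits right under the tip of the drill bit; once it is all in place lift the lever fully back up, and leave the other things on the bench where they are.

Things in the scene. Friction and masses are not known exactly. Their poses are not given: they have to be found in the camera images.
- rcd: the switch box: grey plastic, bolted to the bench, 110 (x) x 180 (y) x 50 mm high; origin at the centre of its underside. -x is its front, turned roughly towards the robot; the lever stands on its -y half, the test button on its +y half
- test_top (a point): centre of the top face of the round white test button (26 mm across, in a black 41 mm round collar) on the switch box, 72 mm above the bench, 10 mm to -x and 65 mm to +y of the box's centre in the box's axes. Pressed straight down, travel 6 mm, about 5 N at full depth
- test (a joint): travel of the test button in m: 0 out, 0.006 fully in; it springs back by itself. At about 4 mm it tips the lever off its rest
- lever (a joint): angle of the lever in rad: 0 up (leaning 0.15 rad backwards, to the box's +x, where it rests by its own weight), 1.72 down (level, pointing to the box's front, -x). It is a heavy bail: anywhere past upright (above about 0.15) it falls to 1.72, below that it falls back to 0; about 1 N to lift at its bar
- lever_bar (a point): middle of the lever's black cross bar: a round bar 12 mm in diameter and 80 mm long along the box's y axis, carried on two thin steel side arms 70 mm apart (7 mm in diameter) that run to the pivot 70 mm away; clear space between the arms. Level, its centre is 85 mm above the bench, over the box (35 mm above the box's top); up, it is 154 mm above the bench
- lever_pivot (a point): middle of the lever's pivot axis, fixed, 85 mm above the bench; the axis runs along this point's y (the box's y), its x is the box's x (pointing from front to back), z up
- jig_tray (a point): centre of the inner floor of the jig's tray, 8 mm above the bench while the jig lies on it. The jig is a loose plywood board 286 (x) x 126 (y) x 8 mm thick, about 0.5 to 0.8 kg, with x from the handle end to the mark end, z up. The tray is 176 (x) x 114 (y) mm inside, its rim 6 mm wide and standing 6 mm above the floor; room for four blanks side by side, lying along y
- jig_handle (a point): centre of the jig's dark wooden handle block, 26 (x) x 20 (y) x 52 mm high, 34 mm above the bench (its top 60 mm above it), 123 mm to -x of the tray's centre; axes as the jig's
- jig_mark (a point): centre of the ring mark on the jig's top face: a white disc 12 mm across with a black ring and a centre dot, 118 mm to +x of the tray's centre, 8 mm above the bench; axes as the jig's
- bit_tip (a point): tip of the drill bit, 40 mm above the bench and pointing down. The drill is bolted to the bench; chuck 32 mm wide from 85 mm up, head 66 mm wide from 135 to 325 mm above the bench; its column (28 mm, on a base plate 90 x 70 x 12 mm) stands 30 mm to +x and 130 mm to +y of the tip in this point's axes, joined by an arm 50 mm thick at 200 mm height
- blank1_center (a point): centre of a plain pale wooden blank, a square bar 80 (x) x 22 (y) x 22 (z) mm, 30 g, long axis x; lies loose on the bench at the start, centre 11 mm up. Three or four of these blanks are present
- blank2_center (a point): centre of a plain pale wooden blank, a square bar 80 (x) x 22 (y) x 22 (z) mm, 30 g, long axis x; lies loose on the bench at the start, centre 11 mm up. Three or four of these blanks are present
- blank3_center (a point): centre of a plain pale wooden blank, a square bar 80 (x) x 22 (y) x 22 (z) mm, 30 g, long axis x; lies loose on the bench at the start, centre 11 mm up. Three or four of these blanks are present
- blank4_center (a point): centre of a plain pale wooden blank, a square bar 80 (x) x 22 (y) x 22 (z) mm, 30 g, long axis x; lies loose on the bench at the start, centre 11 mm up. Three or four of these blanks are present
- spray_bottle: yellow spray bottle, 76 mm across, 200 mm high, empty; origin at the centre of its underside. Leave alone
- hammer: steel hammer lying, 280 mm long, origin near its middle. Leave alone
- saucer: grey plant saucer, 120 mm across, 20 mm high; origin at the centre of its underside. Leave alone
- clothes_peg: wooden clothes peg lying, 72 x 12 x 10 mm; origin at the centre of its underside. Leave alone
- press_lamp: small round press lamp, 80 mm across, 29 mm high; origin at the centre of its underside. Leave alone
- flowerpot: terracotta pot, 110 mm across, 100 mm high; origin at the centre of its underside. Leave alone
- tin: closed tin, 74 mm across, 110 mm high; origin at the centre of its underside. Leave alone
Things that resemble listed ones, but are neither listed nor needed, are in the scene too. What is shaped like the part that bears blank2_center but purple or yellow is not meant.

How it is judged (in metres and radians):
On the way, in this order (a step that is already met when the one before it is completed fails the run):
1. the test button is pressed while the lever is up and no blank is in the tray (value of joint test above 0.002 m and value of joint lever below 0.6 rad and not (x of blank1_center in the frame of jig_tray between -0.081 and 0.081 m and y of blank1_center in the frame of jig_tray between -0.05 and 0.05 m and z of blank1_center in the frame of jig_tray between 0.007 and 0.0145 m and angle between blank1_center's own x axis and vertical between 1.5 and 1.642 rad) and not (x of blank2_center in the frame of jig_tray between -0.081 and 0.081 m and y of blank2_center in the frame of jig_tray between -0.05 and 0.05 m and z of blank2_center in the frame of jig_tray between 0.007 and 0.0145 m and angle between blank2_center's own x axis and vertical between 1.5 and 1.642 rad) and not (x of blank3_center in the frame of jig_tray between -0.081 and 0.081 m and y of blank3_center in the frame of jig_tray between -0.05 and 0.05 m and z of blank3_center in the frame of jig_tray between 0.007 and 0.0145 m and angle between blank3_center's own x axis and vertical between 1.5 and 1.642 rad) and not (x of blank4_center in the frame of jig_tray between -0.081 and 0.081 m and y of blank4_center in the frame of jig_tray between -0.05 and 0.05 m and z of blank4_center in the frame of jig_tray between 0.007 and 0.0145 m and angle between blank4_center's own x axis and vertical between 1.5 and 1.642 rad)).
2. the lever has dropped (value of joint lever above 1.5 rad), for 0.1 s.
3. with the lever still down, every blank lies flat in the tray and the ring mark is under the bit (x of blank1_center in the frame of jig_tray between -0.081 and 0.081 m and y of blank1_center in the frame of jig_tray between -0.05 and 0.05 m and z of blank1_center in the frame of jig_tray between 0.007 and 0.0145 m and angle between blank1_center's own x axis and vertical between 1.5 and 1.642 rad and x of blank2_center in the frame of jig_tray between -0.081 and 0.081 m and y of blank2_center in the frame of jig_tray between -0.05 and 0.05 m and z of blank2_center in the frame of jig_tray between 0.007 and 0.0145 m and angle between blank2_center's own x axis and vertical between 1.5 and 1.642 rad and x of blank3_center in the frame of jig_tray between -0.081 and 0.081 m and y of blank3_center in the frame of jig_tray between -0.05 and 0.05 m and z of blank3_center in the frame of jig_tray between 0.007 and 0.0145 m and angle between blank3_center's own x axis and vertical between 1.5 and 1.642 rad and x of blank4_center in the frame of jig_tray between -0.081 and 0.081 m and y of blank4_center in the frame of jig_tray between -0.05 and 0.05 m and z of blank4_center in the frame of jig_tray between 0.007 and 0.0145 m and angle between blank4_center's own x axis and vertical between 1.5 and 1.642 rad and horizontal distance between jig_mark and bit_tip below 0.006 m and angle between jig_tray's own z axis and vertical below 0.03 rad and height (world z) of jig_tray below 0.012 m and value of joint lever above 1.5 rad), for 0.3 s.
At the end, for the whole second after the job is handed in: the lever is fully back up (within 0.08 rad of its rest); every blank present lies flat on the floor of the jig's tray inside its rim (its long axis within 0.07 rad of level); the jig lies flat on the bench with the centre of its ring mark within 6 mm (horizontally) of the bit's tip (x of blank1_center in the frame of jig_tray between -0.081 and 0.081 m and y of blank1_center in the frame of jig_tray between -0.05 and 0.05 m and z of blank1_center in the frame of jig_tray between 0.007 and 0.0145 m and angle between blank1_center's own x axis and vertical between 1.5 and 1.642 rad and x of blank2_center in the frame of jig_tray between -0.081 and 0.081 m and y of blank2_center in the frame of jig_tray between -0.05 and 0.05 m and z of blank2_center in the frame of jig_tray between 0.007 and 0.0145 m and angle between blank2_center's own x axis and vertical between 1.5 and 1.642 rad and x of blank3_center in the frame of jig_tray between -0.081 and 0.081 m and y of blank3_center in the frame of jig_tray between -0.05 and 0.05 m and z of blank3_center in the frame of jig_tray between 0.007 and 0.0145 m and angle between blank3_center's own x axis and vertical between 1.5 and 1.642 rad and x of blank4_center in the frame of jig_tray between -0.081 and 0.081 m and y of blank4_center in the frame of jig_tray between -0.05 and 0.05 m and z of blank4_center in the frame of jig_tray between 0.007 and 0.0145 m and angle between blank4_center's own x axis and vertical between 1.5 and 1.642 rad and horizontal distance between jig_mark and bit_tip below 0.006 m and angle between jig_tray's own z axis and vertical below 0.03 rad and height (world z) of jig_tray below 0.012 m and value of joint lever below 0.08 rad); the robot touches nothing.
It fails at once if the jig is lifted off the bench or tipped (height (world z) of jig_tray above 0.028 m or angle between jig_tray's own z axis and vertical above 0.2 rad).
It fails at once if another thing on the bench is moved more than 4 cm (distance of any of spray_bottle, hammer, saucer, clothes_peg, press_lamp, flowerpot, tin from where it was at the start of the episode above 0.04 m).
Of blank1, blank2, blank3, blank4 only 3 to 4 are there at a start; the rules pass over those that are not, and their reading is None.
At some moment in a run one of blank1, blank2, blank3, blank4, jig may be knocked a few centimetres aside while the robot is not near it.
Once in a run the grip may slacken for a moment while it holds something.
It also fails if it takes over 210 s, if anything falls off the work surface, if the arm or the gripper's body presses on something with over 40 N, if the wrist force passes 120 N, or if a joint passes its speed limit or range.

### The arm

A 6-joint arm with a two-finger parallel gripper is mounted at the origin on the work surface. World frame = base frame: x ahead of the robot, y to its left, z up, the work surface at z = 0. Lengths are in mm, angles in rad, forces in N, time in s.
With the tool pointing down it reaches from about 350 to 975 mm from the base axis. Payload 7.1 kg.
Tool frame: the origin (TCP) lies on the front face of the gripper's body, between the roots of the fingers; the fingertips stand 80 mm ahead of it and the grasp point (between the pads) lies 61 mm ahead of it (env.tips_ahead is the distance from the TCP to the fingertips, in mm); z points along the fingers, y is the line along which they close (so a half turn about z gives the same grasp; the last joint's range is limited). The gripper opens to 88 mm and grips with 3 to 60 N. Pads are 20 mm wide; open, the fingers measure 115 mm over their backs; the gripper's body (75 mm by 178 mm) begins 61 mm behind the grasp point.
Start: joints at [-1.317, 0.423, 1.63, -0, 1.089, -0.019], TCP at [168.412, -601.866, 302.675] pointing down, gripper open.
Joint ranges: [-3, 3], [-0.9, 2.11], [0.09, 2.58], [-1.31, 4.45], [0.11, 2.69], [-2.54, 2.54]. Speed limits (rad/s): [2.39, 2.39, 3.01, 3.14, 3.14, 3.14].

### API

Orientations are given as a unit quaternion [x, y, z, w].
In Python, from station import env, set_gripper, viewer, workorder gives the robot as it stands. Calls block until the motion is done:
- env.reach(position, orientation): joint-space move of the TCP to a pose.
- env.move_l(position, rot=None, rate=150, f_stop=None): straight line of the TCP; rot=None keeps the orientation; rate is the mean speed in mm/s. With f_stop (N) it stops when the force on the tool has changed by that much, and returns True; else False.
- env.move_joints(angles): joint-space move.
- set_gripper(opening): finger opening in mm; the grip force is fixed at half the most; returns when the fingers have stopped.
- env.hold(seconds).
- env.ik(position, orientation): joint angles nearest the present ones, or None.
- env.read_state(): the state.
- viewer.camera(name): name is "side" or "top" or "wrist"; returns the picture (420x560x3 uint8, blue, green, red); there is no depth.
- viewer.camera_params(name): a dict with "fx", "fy", "cx", "cy" (pixels), "pose" (4x4, takes a point from camera to world coordinates); the wrist camera has in their place "tool_from_camera" (4x4, takes a point from camera to tool coordinates, whose origin is the TCP and whose axes are the flange's). Camera axes: x right, y up, looking along -z (the intrinsics and any distortion apply to the point x, -y, -z); pixel columns grow to the right and rows downward; lengths in mm; the calibration is good to about 2 mm. A picture is of the moment at which its call begins: read the wrist's pose just before it. camera_params takes no time and is no camera call.
A pose or a line that the arm cannot do raises env.IKError and nothing moves.
- workorder.sign_off(): hands the job in; it is judged then, once.
The state is a dict: "time_s": time; "qpos": joint angles; "dq": joint speeds; "tau": joint torques, N m; "tool_pos": TCP position; "orientation": TCP orientation; "force": force on the tool from outside, world axes, zero at the start; "wrist_torque": the same for the moment, N m; "width": finger opening in mm; "grip_force": force on a finger pad.
Only numpy, scipy, OpenCV 4.12 (cv2) and the standard library are available. Lean on these libraries where they do the work, as an engineer would, in place of code of your own. Each camera call takes 0.05 s, during which the arm holds its last target. There are 200 camera calls.

## Working session

There is one attempt and no reset: what is moved stays moved. The work goes in short steps, each a Python script; the robot and the scene stay as the last script left them, time stands still between calls to the robot, and variables do not carry over. Pictures are saved under pics/ and viewed, at most 14 in all, crops included, and the job is handed in when it is done.

```bash
ls; mkdir -p pics
python3 - <<'E'
from station import env,set_gripper,viewer,workorder
import cv2,numpy as np
for n in ("top","side"):
    p=viewer.camera_params(n);print(n,{k:(np.round(v,3).tolist()) for k,v in p.items()})
    cv2.imwrite(f"pics/{n}0.png",viewer.camera(n))
p=viewer.camera_params("wrist");print({k:(np.round(v,3).tolist()) for k,v in p.items()})
s=env.read_state();print(s["orientation"],s["time_s"])
E
```

```text
pics
top {'fx': 517.58, 'fy': 517.58, 'cx': 277.463, 'cy': 201.251, 'pose': [[-0.005, 0.998, -0.06, 463.083], [-1.0, -0.005, -0.009, -17.717], [-0.009, 0.06, 0.998, 1740.779], [0.0, 0.0, 0.0, 1.0]]}
side {'fx': 406.049, 'fy': 406.049, 'cx': 281.776, 'cy': 217.152, 'pose': [[-0.911, 0.249, -0.329, 122.254], [-0.412, -0.579, 0.703, 880.5], [-0.015, 0.776, 0.63, 915.923], [0.0, 0.0, 0.0, 1.0]]}
{'fx': 301.384, 'fy': 301.384, 'cx': 277.71, 'cy': 207.915, 'tool_from_camera': [[-0.001, 0.961, 0.277, 75.339], [1.0, 0.001, 0.001, 0.755], [0.0, 0.277, -0.961, -82.842], [0.0, 0.0, 0.0, 1.0]]}
[ 9.90711119e-01  1.35981525e-01 -9.23942930e-05 -7.03351244e-04] 0.1
```

View pics/top0.png

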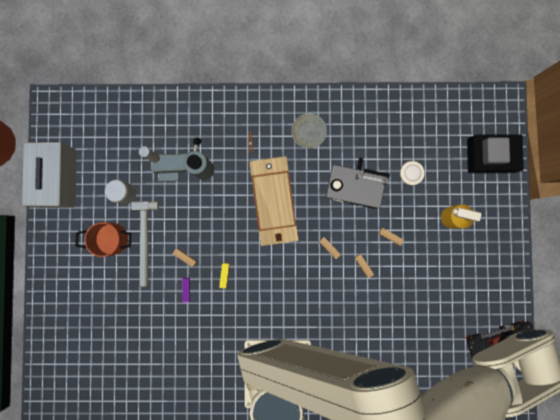

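View pics/side0.png

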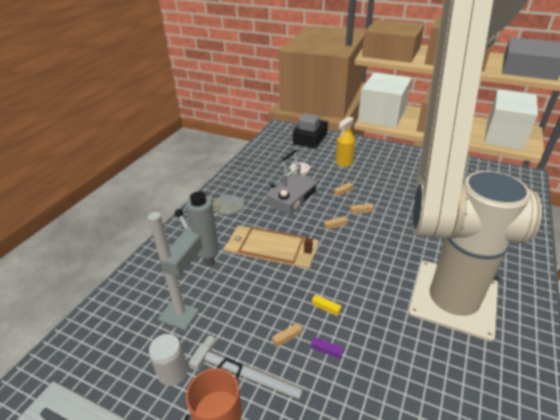

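The top view shows four plain blanks at (184,257), (330,248), (365,266) and (391,237). The look-alikes are the yellow bar at (224,275), the purple bar at (186,290) and the peg at (250,140). The jig handle is at (278,237) and its mark at (268,166). The switch box is at (357,187) with its button at (337,185), and the press lamp at (412,172) could be mistaken for that button. The drill head is near (195,162). The side view agrees with all of this. I choose the four pale bars and the white disc in the black collar on the grey box, and check them in one crop.

```bash
cat > lib.py <<'E'
from station import env,set_gripper,viewer,workorder
import cv2,numpy as np
from scipy.spatial.transform import Rotation as R
def q(a): return [np.cos(a/2),np.sin(a/2),0,0]      # tool down, tool x at heading a
def cam(n):
    p=viewer.camera_params(n)
    if n=="wrist":
        s=env.read_state();T=np.eye(4);T[:3,:3]=R.from_quat(s["orientation"]).as_matrix();T[:3,3]=s["tool_pos"]
        p["pose"]=T@np.array(p["tool_from_camera"])
    p["img"]=viewer.camera(n);p["pose"]=np.array(p["pose"]);return p
def ray(p,uv):
    d=np.array([(uv[0]-p["cx"])/p["fx"],-(uv[1]-p["cy"])/p["fy"],-1.0]);d=p["pose"][:3,:3]@d
    return p["pose"][:3,3],d/np.linalg.norm(d)
def onz(p,uv,z):
    o,d=ray(p,uv);return (o+d*(z-o[2])/d[2])
def proj(p,X):
    c=p["pose"][:3,:3].T@(np.array(X,float)-p["pose"][:3,3]);return np.array([p["cx"]-p["fx"]*c[0]/c[2],p["cy"]+p["fy"]*c[1]/c[2]])
def blobs(mask,lo,hi):
    cs,_=cv2.findContours(mask,cv2.RETR_EXTERNAL,cv2.CHAIN_APPROX_NONE)
    return [c for c in cs if lo<cv2.contourArea(c)<hi]
def wood(img): return cv2.inRange(cv2.cvtColor(img,cv2.COLOR_BGR2HSV),(8,70,90),(22,190,255))
def blanks(p,lo=50,hi=400):
    out=[]
    for c in blobs(wood(p["img"]),lo,hi):
        (u,v),(w,h),_=cv2.minAreaRect(c)
        if not 2<max(w,h)/max(min(w,h),1)<6: continue
        b=cv2.boxPoints(cv2.minAreaRect(c));P=np.array([onz(p,x,16)[:2] for x in b])
        e=max((P[1]-P[0],P[2]-P[1]),key=np.linalg.norm)
        out.append((u,v,*onz(p,(u,v),16)[:2],np.arctan2(e[1],e[0])%np.pi,np.linalg.norm(e)))
    return out
E
python3 - <<'E'
from lib import *
p=cam("top");im=p["img"]
cv2.imwrite("pics/c.png",cv2.resize(im[120:305,130:430],None,fx=2.66,fy=2.66,interpolation=cv2.INTER_CUBIC))
for b in blanks(p):print("blank",np.round(b,2))
for c in blobs(wood(im),1000,6000):
    r=cv2.minAreaRect(c);print("jig",r,[np.round(onz(p,x,11)[:2]) for x in cv2.boxPoints(r)])
print("handle",onz(p,(278,237),60),"mark",onz(p,(268,166),8),"button",onz(p,(337,185),72),"head",onz(p,(195,162),325))
for u,v in ((330,248),(268,166),(278,200)):print(cv2.cvtColor(im[v:v+1,u:u+1],cv2.COLOR_BGR2HSV))
E
```

```text
blank [ 363.73  265.85  351.79 -287.34    0.58   83.66]
blank [184.04 257.19 382.93 308.36   0.98  82.4 ]
blank [ 329.5   247.5   412.79 -174.83    0.78   79.36]
blank [ 390.82  236.32  448.82 -378.54    1.04   83.35]
jig ((273.2713317871094, 200.61962890625), (85.1429214477539, 38.13268280029297), 82.1847152709961) [array([704.,  94.]), array([721., -34.]), array([437., -71.]), array([421.,  55.])]
jig ((541.7201538085938, 137.46449279785156), (118.53262329101562, 26.623661041259766), 80.83765411376953) [array([ 970., -822.]), array([ 984., -911.]), array([ 587., -960.]), array([ 574., -872.])]
handle [448.73844971  -4.48369974  60.        ] mark [687.05681293  28.44115258   8.        ] button [ 615.65447656 -196.15388304   72.        ] head [658.38138252 221.25562915 325.        ]
[[[ 17 109 190]]]
[[[ 49  10 205]]]
[[[ 19  93 200]]]
```

View pics/c.png

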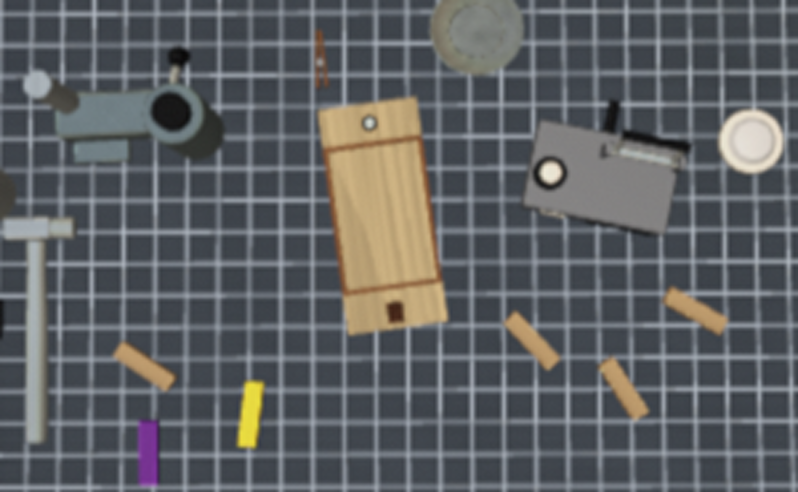

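The crop confirms the four pale blanks, which are plain and clear of the yellow and purple bars. The button is the white disc in a black collar at crop (550,172), and the lever is up at the back right of the box. Next I hover over the button for a wrist look.

Run:
```python
from lib import *
a=np.radians(73);bx=np.array([615,-196])
set_gripper(0)
env.reach([*bx,330],q(a)); p=cam("wrist");im=p["img"];cv2.imwrite("pics/w1.png",im)
hsv=cv2.cvtColor(im,cv2.COLOR_BGR2HSV)
for c in blobs(cv2.inRange(hsv,(0,0,170),(179,60,255)),150,6000):
    (u,v),r=cv2.minEnclosingCircle(c);print("white",u,v,r,cv2.contourArea(c),onz(p,(u,v),72))
for c in blobs(cv2.inRange(hsv,(0,0,85),(179,35,150)),4000,200000):
    r=cv2.minAreaRect(c);print("grey",r,[np.round(onz(p,x,50)[:2]).tolist() for x in cv2.boxPoints(r)])
print(env.read_state()["time_s"])
```

```text
white 446.17767333984375 361.21075439453125 55.76520538330078 3070.5 [ 764.56781213 -497.18961294   72.        ]
white 109.0 347.5 55.50910568237305 1716.0 [ 330.56220732 -339.94683707   72.        ]
white 549.0 138.5 138.8606414794922 3322.0 [ 916.97334484 -231.04906653   72.        ]
grey ((476.0, 338.5), (53.0, 166.0), 90.0) [[715.0, -416.0], [935.0, -484.0], [930.0, -577.0], [697.0, -505.0]]
grey ((81.56282043457031, 334.6755676269531), (46.344791412353516, 163.16354370117188), 89.64632415771484) [[192.0, -255.0], [410.0, -320.0], [379.0, -393.0], [150.0, -324.0]]
3.7083
```

View pics/w1.png

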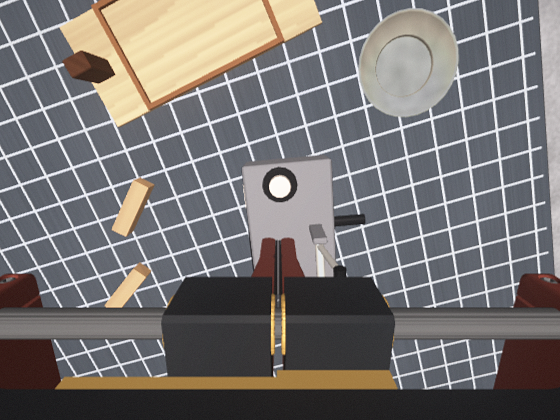

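The button is at (280,185) in the wrist view, and the box's far edge runs from (244,167) to (330,160). The lever is up on the near right at about (325,250).

Run:
```python
from lib import *
p=cam("wrist");im=p["img"];cr=im[155:215,250:310]
m=cv2.inRange(cv2.cvtColor(cr,cv2.COLOR_BGR2GRAY),200,255);c=max(blobs(m,50,5000),key=cv2.contourArea)
(u,v),r=cv2.minEnclosingCircle(c);B=onz(p,(u+250,v+155),72);print("btn",u+250,v+155,r,B)
g=cv2.inRange(cv2.cvtColor(im,cv2.COLOR_BGR2HSV),(0,0,100),(179,40,200));g[:,:225]=0;g[:,345:]=0;g[250:]=0;g[:150]=0
k=np.ones((5,5));g=cv2.morphologyEx(g,cv2.MORPH_OPEN,k)
c=max(blobs(g,500,50000),key=cv2.contourArea)[:,0]
def edge(lo,hi,side):
    P=[]
    for row in range(lo,hi,2):
        xs=c[c[:,1]==row][:,0]
        if len(xs):P.append(onz(p,(xs.min() if side<0 else xs.max(),row),50)[:2])
    vx,vy,x,y=cv2.fitLine(np.float32(P),cv2.DIST_HUBER,0,.01,.01).ravel();return np.degrees(np.arctan2(vy,vx))%180,(x,y)
print("left",edge(178,235,-1),"right",edge(178,210,1))
print("topcam btn est 615,-196; corner",onz(p,(244,167),50),onz(p,(330,160),50))
```

```text
btn 279.5 186.29999923706055 10.804727554321289 [ 617.27486587 -194.87382374   72.        ]
left (np.float32(90.61064), (np.float32(562.81525), np.float32(-209.34038))) right (np.float32(76.31726), (np.float32(690.38196), np.float32(-227.76155)))
topcam btn est 615,-196; corner [ 582.07392228 -164.0561137    50.        ] [ 683.21356643 -186.47981777   50.        ]
```

Run:
```python
from lib import *
a=np.radians(76.5);B=[617.3,-194.9]
env.reach([*B,200],q(a));env.move_l([*B,156],rate=100)
s=env.move_l([*B,152-5.6],rate=20,f_stop=15);print(s,env.read_state()["tool_pos"],env.read_state()["force"])
env.hold(.1);env.move_l([*B,330],rate=200)
p=cam("wrist");cv2.imwrite("pics/w2.png",p["img"][140:300,200:400].repeat(2,0).repeat(2,1))
print(env.read_state()["time_s"])
```

```text
False [ 617.89078897 -195.08513609  146.94389672] [ 1.52466706 -0.04146736  4.39759919]
6.7833
```

View pics/w2.png

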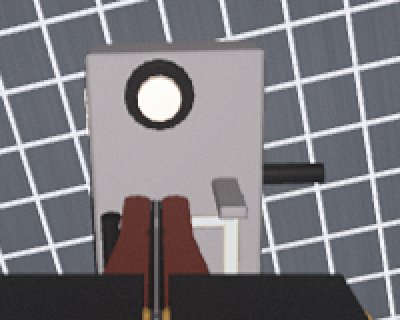

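The lever is down: its bar shows at crop (110,235) over the box front. Now the blanks, starting with one.

```bash
cat >> lib.py <<'E'
def jig(p):   # top view: tray centre and yaw
    for c in blobs(wood(p["img"]),2500,4500):
        r=cv2.minAreaRect(c);P=np.array([onz(p,x,11)[:2] for x in cv2.boxPoints(r)])
        if not 300<P[:,0].mean()<800: continue
        e=max((P[1]-P[0],P[2]-P[1]),key=np.linalg.norm);e=e*np.sign(e[0])
        return P.mean(0),np.arctan2(e[1],e[0]),r[1]
def head(th,xy):
    n=np.arctan2(xy[1],xy[0])+np.pi/2;return th+np.pi*np.round((n-th)/np.pi)
def pick(xy,th):
    a=head(th,xy);set_gripper(70);env.reach([*xy,190],q(a));env.move_l([*xy,110],rate=150)
    if env.move_l([*xy,88],rate=40,f_stop=12):print("touch",env.read_state()["tool_pos"])
    set_gripper(5);env.move_l([*xy,190],rate=150);w=env.read_state()["width"];print("width",w);return w
def place(c,yaw,sx):
    t=c+sx*np.array([np.cos(yaw),np.sin(yaw)]);a=head(yaw+np.pi/2,t)
    env.reach([*t,190],q(a));w=env.read_state()["width"]
    if not 18<w<27:print("lost",w);return False
    env.move_l([*t,115],rate=150)
    if env.move_l([*t,97],rate=40,f_stop=12):print("touch",env.read_state()["tool_pos"])
    set_gripper(34);env.hold(.1);env.move_l([*t,190],rate=150);return True
E
python3 - <<'E'
from lib import *
p=cam("top");bs=blanks(p);J=jig(p);print(np.round(bs,2),J)
b=min(bs,key=lambda b:np.hypot(b[2]-413,b[3]+175))
if pick(b[2:4],b[4])>18: place(J[0],J[1],69)
env.reach([480,-150,330],q(1.3))
p=cam("top");print(np.round(blanks(p),2),jig(p))
cv2.imwrite("pics/t2.png",cv2.resize(p["img"][130:310,160:430],None,fx=2.9,fy=2.9));print(env.read_state()["time_s"])
E
```

```text
[[ 183.96  257.31  382.54  308.61    0.98   82.4 ]
 [ 390.82  236.32  448.82 -378.54    1.04   83.35]] (array([570.70314886,  11.02698788]), np.float64(0.13223979315348314), (85.07036590576172, 37.850868225097656))
width 21.890396247946605
[[ 365.62  268.42  343.29 -293.43    0.58   60.89]
 [ 183.98  257.24  382.77  308.54    0.96   82.32]] (array([570.67213155,  11.25701665]), np.float64(0.13223939426869982), (85.07036590576172, 37.9895133972168))
17.3833
```

View pics/t2.png

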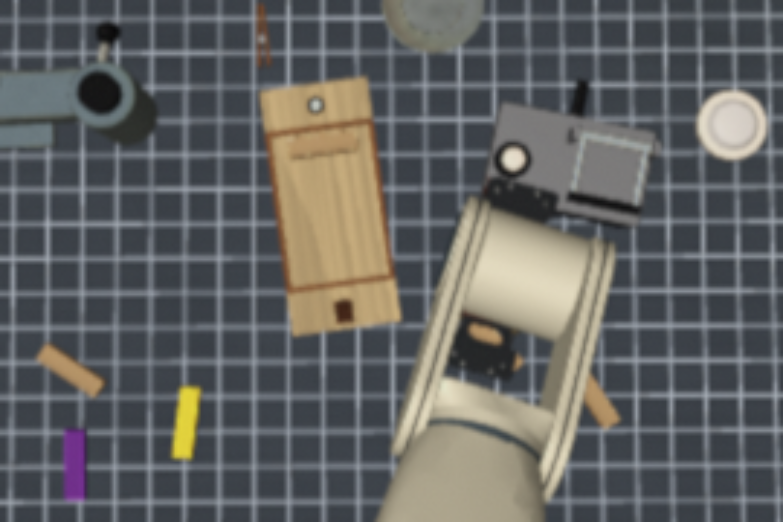

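The first blank lies in the tray at its mark end, at crop (325,146). It was the one from (391,237). The lever is clearly down. Two blanks are partly hidden under the arm, so I fetch the left one next and re-detect from there.

Run:
```python
from lib import *
def go(b,sx,J):
    if pick(b[2:4],b[4])<18:print("MISS",b);return False
    J=jig(cam("top")) or J;print("jig",J[0],J[1])
    return place(J[0],J[1],sx)
p=cam("top");J=jig(p)
b=min(blanks(p),key=lambda b:np.hypot(b[2]-383,b[3]-308))
ok=go(b,23,J)
for sx in (-23,-69):
    if not ok:break
    env.reach([400,220,300],q(2));p=cam("top");J=jig(p) or J
    bs=[b for b in blanks(p) if 330<b[2]<480 and -420<b[3]<-100];print(np.round(bs,2))
    ok=go(min(bs,key=lambda b:-b[3]),sx,J)
env.reach([400,220,300],q(2));p=cam("top");print(np.round(blanks(p),2),jig(p))
cv2.imwrite("pics/t3.png",cv2.resize(p["img"][130:310,160:430],None,fx=2.9,fy=2.9));print(ok,env.read_state()["time_s"])
```

```text
width 21.87299205511242
jig [570.6544084   11.38852865] 0.13223974322734972
[[ 363.77  265.65  352.42 -287.47    0.58   80.94]
 [ 329.5   247.5   412.79 -174.83    0.78   79.36]]
width 21.481967171018685
jig [570.65640173  11.30111467] 0.13114824198887487
[[ 363.92  265.88  351.66 -287.97    0.58   82.75]]
width 21.695878907957344
jig [570.65895728  11.17271971] 0.12954272259296173
[] (array([570.71293721,  11.14366851]), np.float64(0.135028081253793), (84.99423217773438, 38.0423469543457))
True 48.6083
```

View pics/t3.png

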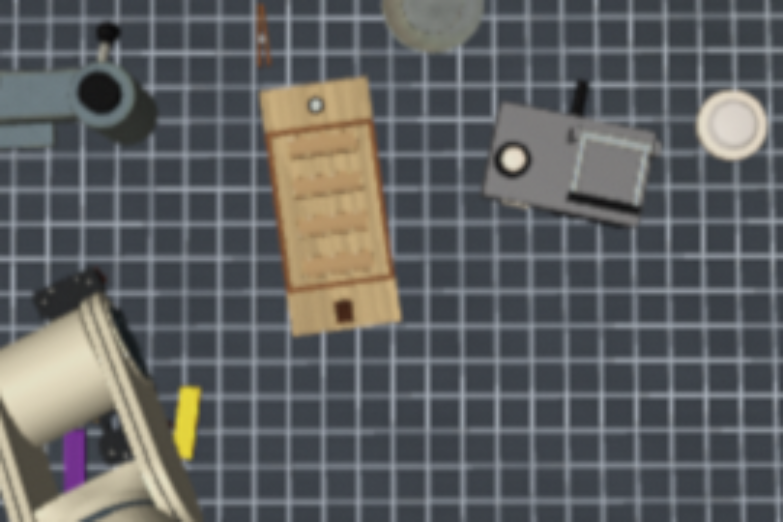

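All four blanks lie flat, side by side, in the tray at crop (325,145), (328,180), (330,215) and (333,255). Next I measure the bit tip from two oblique wrist views.

```bash
cat > bit.py <<'E'
from lib import *
import pickle
set_gripper(40)
t=np.array([658,221,50.]);tfc=np.array(viewer.camera_params("wrist")["tool_from_camera"]);out=[]
for az in (195,245):
    for el,d in ((38,330),(42,330),(38,380),(45,380),(50,380)):
        e,z=np.radians(el),np.radians(az)
        n=np.array([np.cos(e)*np.cos(z),np.cos(e)*np.sin(z),np.sin(e)])  # camera z (backwards)
        x=np.cross([0,0,1],n);x/=np.linalg.norm(x);C=np.eye(4);C[:3,:3]=np.c_[x,np.cross(n,x),n];C[:3,3]=t+d*n
        T=C@np.linalg.inv(tfc)
        try: env.reach(T[:3,3],R.from_matrix(T[:3,:3]).as_quat());print(az,el,d,T[:3,3]);break
        except env.IKError: continue
    else: print("no",az);continue
    out.append(cam("wrist"))
pickle.dump(out,open("bit.pkl","wb"));print(env.read_state()["time_s"])
cv2.imwrite("pics/b.png",np.hstack([cv2.resize(o["img"][100:300,178:378],(400,400),interpolation=cv2.INTER_CUBIC) for o in out]))
E
python3 bit.py
```

```text
195 38 330 [454.02918106 165.89084871 152.7979092 ]
245 38 330 [569.10614396  29.32580796 152.7979092 ]
53.3417
```

View pics/b.png

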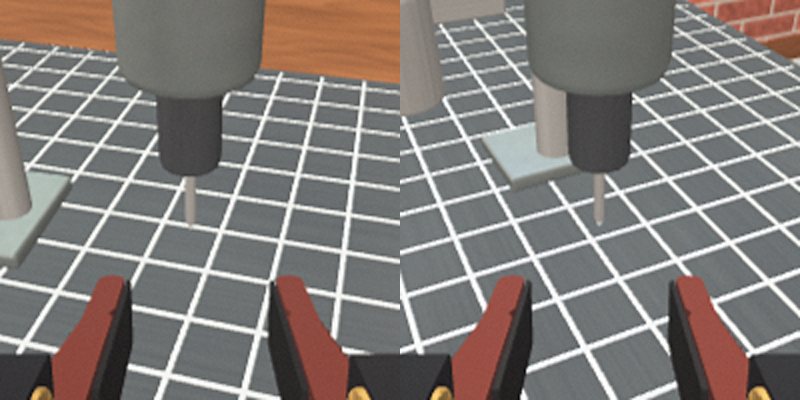

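The tip shows at crop (191,227) in the left view, which is pixel (273.5,213.5), and at crop (200,224) in the right view, pixel (278,212). Triangulating and then gripping the handle.

Run:
```python
from lib import *
import pickle
o=pickle.load(open("bit.pkl","rb"));A=np.zeros((3,3));b=np.zeros(3);
for p,uv in zip(o,((273.3,213.3),(277.8,211.8))):
    c,d=ray(p,uv);M=np.eye(3)-np.outer(d,d);A+=M;b+=M@c;print("on z40",onz(p,uv,40))
X=np.linalg.solve(A,b);print("tip",X)
s=env.read_state();env.move_l([520,0,260])   # back out and up
env.reach([480,-20,300],q(np.pi/2))
H=np.array([570.7,11.2])-123*np.array([np.cos(.133),np.sin(.133)]);print("handle",H)
set_gripper(60);env.reach([*H,230],q(.133+np.pi))
p=cam("wrist");cv2.imwrite("pics/h.png",p["img"]);print(proj(p,[*H,60]),env.read_state()["qpos"],env.read_state()["time_s"])
pt=cam("top");print(jig(pt))
```

```text
on z40 [662.24459934 225.81895621  40.        ]
on z40 [661.66668955 227.63490588  40.        ]
tip [660.54595831 225.39952513  41.71429314]
handle [448.78627083  -5.11081358]
[278.74139509 211.22825874] [-3.79334420e-02  2.79621588e-01  2.06322824e+00 -6.01329106e-06
  7.98284346e-01 -1.74096797e+00] 57.5917
None
```

View pics/h.png

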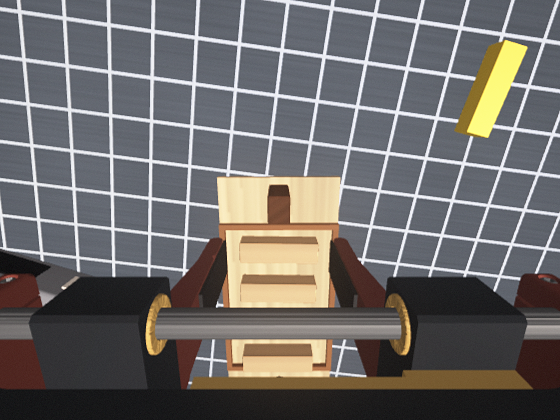

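Handle at (279,205), where expected, with all four blanks visible flat in the tray. The bit tip is about (661.7, 226.5). Gripping the handle and sliding part of the way first.

Run:
```python
from lib import *
H=np.array([448.8,-5.1])
env.move_l([*H,130],rate=120)
print(env.move_l([*H,95],rate=50,f_stop=12));set_gripper(0);print("w",env.read_state()["width"])
env.move_l([*(H+[-8,65]),95],rate=50);s=env.read_state();print(s["width"],s["force"],s["wrist_torque"],s["tool_pos"],s["time_s"])
p=cam("top");print(jig(p));cv2.imwrite("pics/t4.png",cv2.resize(p["img"][130:310,160:430],None,fx=2.9,fy=2.9))
```

```text
False
w 19.848039450783926
19.84852622659388 [ 0.89618936 -0.50666043  4.11358258] [-0.09790889 -0.17772179 -0.46325682] [440.85879048  60.27958335  95.09514385] 61.6333
None
```

View pics/t4.png

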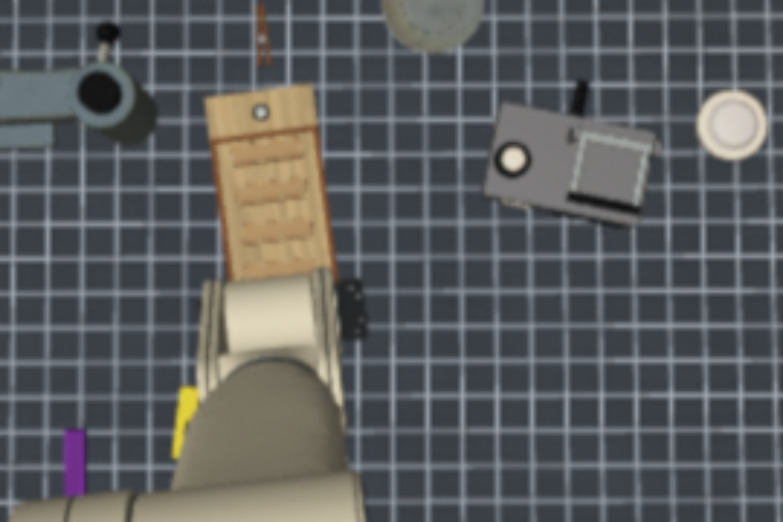

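The jig follows the handle almost without turning; its mark is at crop (261,112), pixel (250,168.6). Sliding the rest of the way from the measured mark.

```bash
python3 - <<'E'
from lib import *
p=cam("top");T=np.array(env.read_state()["tool_pos"][:2]);cr=p["img"][158:180,238:262]
m=onz(p,(250-.2,168.4),8)[:2];v=m-T;print("mark",m,np.linalg.norm(v),np.arctan2(v[1],v[0]))
D=np.array([661.7,226.5])-m;print(D)
env.move_l([*(T+D),95],rate=50);s=env.read_state();print(s["width"],s["force"],s["wrist_torque"],s["tool_pos"])
env.hold(.2);set_gripper(50);env.move_l([*s["tool_pos"][:2],200],rate=120)
E
sed -i 's/(658,221,50.*)$/&/; s#pics/b.png#pics/b2.png#; s#bit.pkl#bit2.pkl#; s/t=np.array(\[658,221,50.\])/t=np.array([661,226,25.])/' bit.py; python3 bit.py
```

```text
mark [679.29102746  89.79174722] 240.31577321760616 0.12351466387920994
[-17.59102746 136.70825278]
19.860171619806014 [-0.01693066 -6.46659464  6.14671179] [-0.700942   -0.41484635 -0.73994478] [423.08751734 196.28865082  95.07128958]
195 38 330 [456.78878399 170.39003969 127.05346786]
245 38 330 [572.33526167  33.81973929 127.05346786]
71.3
```

View pics/b2.png

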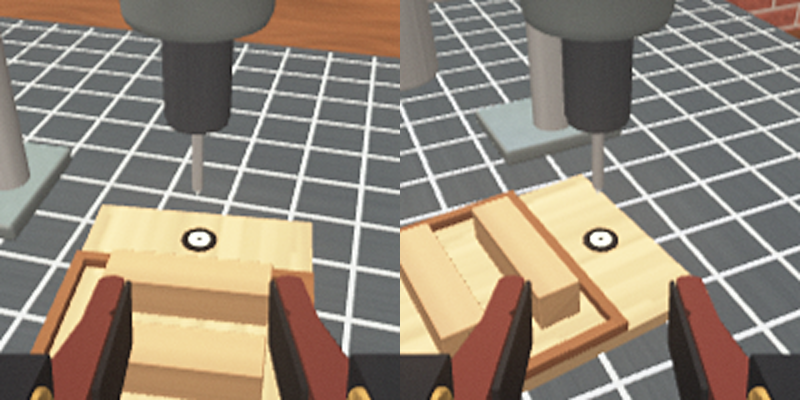

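In the left view the tip is at crop (197,193) and the mark at (199,239). In the right view they are at (199,190) and (201,239).

Run:
```python
from lib import *
import pickle
for p,t,m in zip(pickle.load(open("bit2.pkl","rb")),((197,193),(199,190)),((199,239),(201,239))):
    f=lambda a:(177.75+a[0]/2,99.75+a[1]/2)
    a,b=onz(p,f(t),40),onz(p,f(m),8);print("tip",a,"mark",b,"mark-tip",(b-a)[:2])
```

```text
tip [662.57201679 226.35960588  40.        ] mark [662.67596913 225.28660104   8.        ] mark-tip [ 0.10395234 -1.07300484]
tip [662.74977466 229.64648915  40.        ] mark [662.50311621 226.56014135   8.        ] mark-tip [-0.24665845 -3.08634781]
```

The mark is about 1–2 mm off the tip, within tolerance. Now the lever: hover over it and look.

Run:
```python
from lib import *
p=viewer.camera_params("top");p["pose"]=np.array(p["pose"])
b=onz(p,(160+604/2.9,130+202/2.9),85);e=[onz(p,(160+u/2.9,130+v/2.9),85) for u,v in((570,192),(640,211))]
d=e[0]-e[1];print("bar",b,np.degrees(np.arctan2(d[1],d[0])),np.linalg.norm(d))
env.move_l([520,0,260]);env.reach([520,-60,320],q(np.pi/2));set_gripper(50)
a=np.radians(76.3);env.reach([*b[:2],330],q(a));p=cam("wrist");print(proj(p,b));cv2.imwrite("pics/l.png",cv2.resize(p["img"][120:320,160:400],None,fx=3,fy=3));print(env.read_state()["time_s"])
import pickle;pickle.dump(p,open("lev.pkl","wb"))
```

```text
bar [ 566.82134452 -294.2125138    85.        ] 74.41284360787455 79.74761813538517
[278.47944888 192.2632455 ]
75.05
```

View pics/l.png

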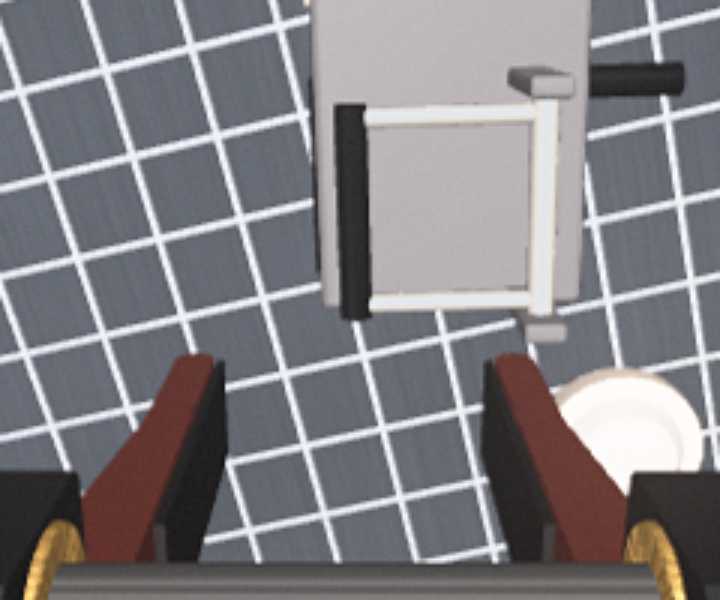

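The bar runs from (351,104) to (356,318), with its centre at pixel (277.8,190.3), in agreement with the top view. Gripping it and swinging it up along its arc.

Run:
```python
from lib import *
import pickle
p=pickle.load(open("lev.pkl","rb"));f=lambda u,v:onz(p,(159.67+u/3,119.67+v/3),85)
b=f(353.5,211);d=f(351,104)-f(356,318);print(b,np.degrees(np.arctan2(d[1],d[0])),np.linalg.norm(d))
y=np.radians(-13.3);ux=np.array([np.cos(y),np.sin(y)]);b=(b[:2]+[566.8,-294.2])/2
P=b+70*ux;Q=q(y+np.pi/2)
env.reach([*b,200],Q);print(env.move_l([*b,148],rate=60,f_stop=8));set_gripper(0);s=env.read_state();print("w",s["width"],s["force"])
for k in np.linspace(1.72,.10,10)[1:]:
    t=.15-k
    env.move_l([*(P+70*np.sin(t)*ux),63+85+70*np.cos(t)],rate=60)
s=env.read_state();print(s["width"],s["force"],s["tool_pos"])
set_gripper(45);env.hold(.5);z=s["tool_pos"];env.move_l([*z[:2],330],rate=150)
env.reach([480,-200,330],q(1.2))
p=cam("top");J=jig(p);print(J,env.read_state()["time_s"])
cv2.imwrite("pics/t5.png",cv2.resize(p["img"][130:310,160:430],None,fx=2.9,fy=2.9))
```

```text
[ 566.37677046 -291.45327197   85.        ] 77.56134865552244 81.22449840859737
False
w 11.507343228295356 [-2.24455828  1.12711696  2.92082002]
11.187650436692584 [-1.14359024  3.0329618   7.18461063] [ 639.94791908 -309.67636182  220.23934124]
(array([545.31840937, 211.10823736]), np.float64(0.12631950753909096), (85.1915283203125, 38.43888854980469)) 83.5167
```

View pics/t5.png

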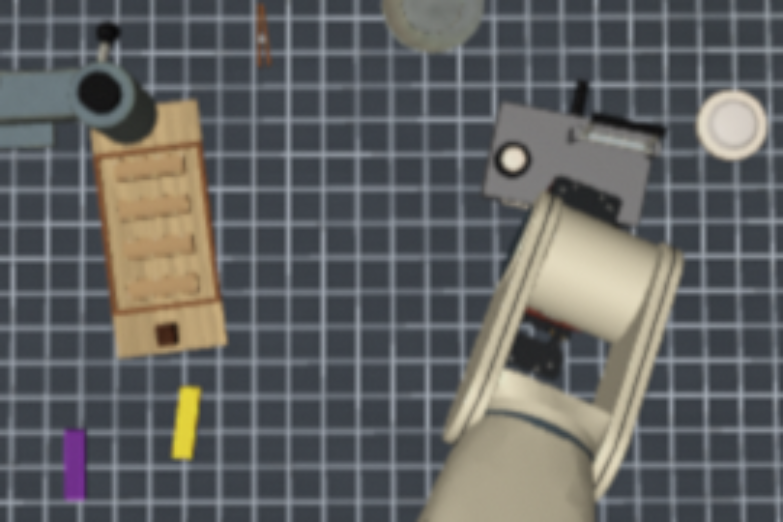

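The lever is back up, its bar at crop (628,125) as at the start. All four blanks are in the tray, and the mark computes to (662.4, 226.0) against the tip at about (662, 227). Signing off.

```bash
python3 -c "
from lib import *
print(workorder.sign_off())"
```

```text
the job is handed in; nothing more can be done
None
```

I handed the job in after about 84 s of robot time. The test button dropped the lever, all four blanks lie flat in the tray, and the ring mark is about 1–3 mm from the bit tip by my camera measurements. The lever is back up, and I did not touch any other item on the bench; the system gave no verdict.

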